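# Clear the leftover medals and set the straightedge fence on the setting board

### The job

Get the setting board ready for its next row of medals: pick up the white scoop tray by its tab and tip all five loose medals into the blue tote, then stand the empty tray upright in the middle of the dark rubber mat. After that, take the straightedge off the white board and lay it flat on the bench along the middle of the board's near edge (the long edge facing the robot), flush against that edge from end to end. Leave the bottle and the jar standing where they are.

Things in the scene. Friction and masses are not known exactly. Their poses are not given: they have to be found in the camera images.
- tray: white scoop tray, 150 mm long (own x), 100 wide (y), origin at the centre of its underside, z up. Floor 4 mm; walls 35 high, 4 thick at both long sides and the back (-x). Spout end (+x) has no wall: the floor's last 24 mm ramp up at 25 degrees to 13 high. Tab handle on the back wall (see tray_grip). 0.2 kg. Starts on the bench in front of the board, holding the medals
- tray_grip (a point): point to pinch on the tray's tab, at x -90, y 0, z 58 mm of the tray; axes are the tray's (untilted). The tab is a plate 10 mm thick, 40 wide (y), 56 long, from x -74, z 30 up and backwards to x -102, z 79 mm, leaning 30 degrees from vertical towards -x; pinch across the 10 mm, the tool tilted along the tab
- medal1: copper-coloured medal, a disc 32 mm in diameter and 9 mm thick with a 5 mm hanging lug on its rim towards own +x, 35 g; one of five alike, lying flat in the tray at the start; origin at the centre of its underside
- medal2: copper-coloured medal, a disc 32 mm in diameter and 9 mm thick with a 5 mm hanging lug on its rim towards own +x, 35 g; one of five alike, lying flat in the tray at the start; origin at the centre of its underside
- medal3: copper-coloured medal, a disc 32 mm in diameter and 9 mm thick with a 5 mm hanging lug on its rim towards own +x, 35 g; one of five alike, lying flat in the tray at the start; origin at the centre of its underside
- medal4: copper-coloured medal, a disc 32 mm in diameter and 9 mm thick with a 5 mm hanging lug on its rim towards own +x, 35 g; one of five alike, lying flat in the tray at the start; origin at the centre of its underside
- medal5: copper-coloured medal, a disc 32 mm in diameter and 9 mm thick with a 5 mm hanging lug on its rim towards own +x, 35 g; one of five alike, lying flat in the tray at the start; origin at the centre of its underside
- tote: blue open-topped plastic tote standing fixed on the bench to one side, 260 mm (own x) by 190 mm (y) outside and 90 mm high, walls and floor 5 mm (a lip adds 10 mm all round at the rim); origin at the centre of its underside
- mat: dark rubber mat fixed on the bench on the other side, 240 mm (own x) by 200 mm (y), 3 mm thick; origin at the centre of its underside
- board: white plastic setting board fixed on the bench, 220 mm (own x) by 260 mm (y), 10 mm thick, two rows of five medals glued on its far half (from x = +27 mm on, up to 19.6 mm above the bench), bare near half; origin at the centre of its underside; its near edge is the long face at own x = -110 mm, facing the robot
- board_edge (a point): middle of the board's near edge at bench height; axes as the board's: y runs along the edge, -x points away from the board towards the robot
- straightedge: steel-grey straightedge bar 250 mm long (own y), 28 mm wide (x), 16 mm thick, with a black grip rib along its middle top, 90 mm long (y), 14 mm thick (x), 34 mm high, so 50 mm high in all; both long faces are alike; 0.35 kg; origin at the centre of its underside, z up. It starts lying askew on the bare half of the board
- straightedge_end_a (a point): middle of the straightedge's underside at its +y end
- straightedge_end_b (a point): middle of the straightedge's underside at its -y end
- bottle: white capped bottle, 54 mm in diameter, 140 mm tall, bystander; origin at its base
- jar: low amber jar, 64 mm in diameter, 70 mm tall, bystander; origin at its base
Mind the look-alikes: they are no part of the job. What is shaped like the tray but brown is not meant.

How it is judged:
On the way, in this order (a step that is already met when the one before it is completed fails the run):
1. the tray is tipped (by more than 30 degrees) above the tote (angle between tray's own z axis and vertical above 0.52 rad and horizontal distance between tray and tote below 0.25 m), for 0.1 s.
2. all five medals are in the tote (x of medal1 in the frame of tote between -0.125 and 0.125 m and y of medal1 in the frame of tote between -0.09 and 0.09 m and z of each of medal1, medal2, medal3, medal4, medal5 in the frame of tote below 0.08 m and x of medal2 in the frame of tote between -0.125 and 0.125 m and y of medal2 in the frame of tote between -0.09 and 0.09 m and x of medal3 in the frame of tote between -0.125 and 0.125 m and y of medal3 in the frame of tote between -0.09 and 0.09 m and x of medal4 in the frame of tote between -0.125 and 0.125 m and y of medal4 in the frame of tote between -0.09 and 0.09 m and x of medal5 in the frame of tote between -0.125 and 0.125 m and y of medal5 in the frame of tote between -0.09 and 0.09 m), for 0.2 s.
3. the empty tray stands upright on the mat, released (horizontal distance between tray and mat below 0.07 m and z of tray in the frame of mat below 0.01 m and angle between tray's own z axis and vertical below 0.1 rad and contact force between the fingers and tray below 0.1 N and linear speed of tray below 0.02 m/s), for 0.2 s.
4. the straightedge lies flush along the board's near edge, released (x of straightedge_end_a in the frame of board_edge between -0.017 and -0.01 m and z of each of straightedge_end_a, straightedge_end_b in the frame of board_edge below 0.004 m and x of straightedge_end_b in the frame of board_edge between -0.017 and -0.01 m and y of straightedge in the frame of board_edge between -0.03 and 0.03 m and angle between straightedge's own z axis and vertical below 0.05 rad and contact force between the fingers and straightedge below 0.1 N and linear speed of straightedge below 0.01 m/s), for 0.2 s.
At the end, for the whole second after the job is handed in: All medals in the tote, under 80 mm above its underside. Tray upright (0.1 rad), flat on the mat, centre within 70 mm of the mat's. Straightedge flat on the bench along the near edge, gap at most 3 mm at both ends, middle within 30 mm of the edge's middle. Tray and straightedge released, at rest (all of step 2 and all of step 3 and all of step 4); the robot touches nothing.
It fails at once if the bottle is moved more than 30 mm or tipped over (distance of bottle from where it was at the start of the episode above 0.03 m or angle between bottle's own z axis and vertical above 0.4 rad).
It fails at once if the jar is moved more than 30 mm or tipped over (distance of jar from where it was at the start of the episode above 0.03 m or angle between jar's own z axis and vertical above 0.4 rad).
It also fails if it takes over 64 s, if anything falls off the work surface, if the arm or the gripper's body presses on something with over 40 N, if the wrist force passes 120 N, or if a joint passes its speed limit or range.

### The arm

A 6-joint arm with a two-finger parallel gripper is mounted at the origin on the work surface. World frame = base frame: x ahead of the robot, y to its left, z up, the work surface at z = 0. Lengths are in m, angles in rad, forces in N, time in s.
With the tool pointing down it reaches from about 0.35 to 0.975 m from the base axis. Payload 17.4 kg.
Tool frame: the origin (TCP) lies at the very end of the fingers, on their centre line; the grasp point (between the pads) lies manip.grip_depth behind it (manip.grip_depth is the distance from the TCP to the grasp point, in m); z points along the fingers, y is the line along which they close (so a half turn about z gives the same grasp; the last joint's range is limited). The gripper opens to 85 mm and grips with 20 to 120 N. Pads are 22 mm wide; open, the fingers measure 114 mm over their backs; the gripper's body (76 mm by 85 mm) begins 54 mm behind the grasp point. The pads swing forward as they close: fully open they stand 13 mm farther back than shut.
Start: joints at [-1.176, 0.116, 1.442, -0, 1.584, -0.038], TCP at [0.283, -0.613, 0.206] pointing down, gripper open.
Joint ranges: [-2.83, 2.83], [-0.83, 2.19], [0.07, 2.5], [-1.14, 4.28], [0.01, 3], [-2.97, 2.97]. Speed limits (rad/s): [1.89, 1.89, 2.22, 3.14, 3.14, 3.14].

### API

Orientations are given as a 3x3 rotation matrix whose columns are the frame's x, y, z axes.
In Python, from rig import telemetry, vision, finish_job, manip gives the robot as it stands.
- The arm moves only by the tool play_rows, never from a script. Its argument "motion" is a list of rows, each a list of 4 numbers: the shift along the tool's x, y, z scaled (see below), then the turn about the tool's z scaled (see below). In form: [[dx, dy, dz, twist], ...]. A call has 1 to 5 rows; each row is the pose to reach, as a shift and turn from the pose commanded when the call began, along the tool's axes at that moment; what a row does not reach only later rows make up. The controller multiplies each number of a shift by 50 cm and each number of a turn by 120 degrees. A row lasts 1/8 s, in which the tool goes at most 62.5 mm and 10.7 degrees, less where a joint would pass 70% of its speed; a pose out of reach is approached as far as the arm can. A call with a number of a shift or a turn outside -1 to 1 is refused whole. A call with a gripper value outside its range is refused whole. "claw" is the closure, from 0 (fully open) to 1 (shut), set as the call begins (left out, the last holds). The fingers move at their own pace and stop on an object; "grip_force" is the grip in N (left out, the last holds). Time passes only in rows, so rows that repeat a pose let the fingers close. It gives the time, the measured TCP pose, the force, the opening and the grip force at its end, in the units of the state.
- telemetry.get_obs(): the state, without advancing time (a new reading comes with each control period).
- vision.capture(name): name is "side" or "top" or "wrist"; returns a dict with "image" (420x560x3 uint8, red, green, blue), "fx", "fy", "cx", "cy" (pixels), "R" (3x3) and "t" (3): a world point X has camera coordinates R X + t; the wrist camera has in their place "T_tool_cam" (4x4, takes a point from camera to tool coordinates, whose origin is the TCP and whose axes are the flange's). Camera axes: x right, y down, z forward; pixel columns grow to the right and rows downward; lengths in m; the calibration is good to about 2 mm. A picture is of the moment at which its call begins: read the wrist's pose just before it. There is no depth.
- finish_job(): hands the job in; it is judged then, once.
Trained networks look in a picture, given as the dict that the camera call returned (one of the last four; its "shot" number tells which), for a name from the list of things; names that differ only in an ending like _2 or _b are one class to them, and where a whole thing is asked for, a point or a joint stands for the part that bears it (a point fixed in the world has none). Each returns a list of dicts, best first, with "confidence" (0 to 1); they miss things now and then, are a little off and sometimes report something else, mostly with a low value. They report only what shows in the picture. A call takes as long as a camera call. They do not tell look-alikes from the thing itself.
- vision.masks_of(label, picture): "pixels" (420x560 bool, what is visible of it) and "centre" ([column, row] in pixels, amid what is visible of it).
The state is a dict: "time_s": time; "joints": joint angles; "qvel": joint speeds; "joint_torque": joint torques, N m; "eef_pos": TCP position; "orientation": TCP orientation; "force": force on the tool from outside, world axes, zero at the start; "moment": the same for the moment, N m; "gripper_width": finger opening in m; "grasp_force": force on a finger pad.
Only numpy, scipy, OpenCV 4.12 (cv2) and the standard library are available. Lean on these libraries where they do the work, as an engineer would, in place of code of your own. Each camera call takes 0.05 s, during which the arm holds its last target. There are 200 camera calls.

## Working session

There is one attempt and no reset: what is moved stays moved. The work goes in short steps, Python scripts to look and compute and a tool call to move; the robot and the scene stay as the last step left them, time stands still between calls to the robot, and variables do not carry over. Pictures are saved under pics/ and viewed, at most 10 in all, crops included, and the job is handed in when it is done.

Besides the shell and the picture viewer there is one more tool, called after ">>>" by a JSON object that holds its "method" and its "body". play_rows: Moves the arm, as the interface text tells. Shifts and turns lie within -1 to 1; 1 stands for 50 cm of shift or 120 degrees of turn. Its arguments: {"type":"object","properties":{"motion":{"type":"array"},"claw":{"type":"number"},"grip_force":{"type":"number"}},"required":["motion"]}

```bash
mkdir -p pics; ls; python3 - <<'E'
from rig import telemetry, vision, manip
import cv2,numpy as np
print({k:getattr(manip,k) for k in dir(manip) if k[0]!='_'})
print(telemetry.get_obs())
a=vision.capture("top");b=vision.capture("side");w=vision.capture("wrist")
for n,p in(("top",a),("side",b),("wrist",w)):
    cv2.imwrite(f"pics/{n}0.png",p["image"][...,::-1]); print(n,{k:v for k,v in p.items() if k!="image"})
E
```

```text
pics
{'PlanningError': <class 'rig.PlanningError'>, 'grip_depth': 0.0187}
{'time_s': 0.0, 'joints': array([-1.17579174e+00,  1.16499801e-01,  1.44232410e+00, -6.05431026e-06,
        1.58399893e+00, -3.77894014e-02]), 'qvel': array([-1.38176482e-03, -1.25823369e-03,  6.08928902e-07, -1.06739314e-03,
        1.52273719e-03, -1.00073110e-03]), 'joint_torque': array([-3.18116516e-03, -7.31980562e+01, -6.32493353e+01, -2.00204663e-04,
        6.33563439e-03, -3.04712262e-05]), 'eef_pos': array([ 0.28300471, -0.61254203,  0.20551634]), 'orientation': array([[ 9.07797515e-01,  4.19408444e-01, -4.78975725e-04],
       [ 4.19408716e-01, -9.07796808e-01,  1.13311915e-03],
       [ 4.04271061e-05, -1.22952934e-03, -9.99999243e-01]]), 'force': array([0.26036445, 0.1970896 , 1.11645524]), 'moment': array([ 0.00071793, -0.01635545, -0.07139129]), 'grasp_force': 0.0, 'gripper_width': 0.0851094934078007}
top {'fx': 411.60921630949866, 'fy': 411.60921630949866, 'cx': 281.19052383961593, 'cy': 209.49350988861084, 'R': array([[ 0.01429349, -0.99988373,  0.00531157],
       [-0.99505751, -0.01474616, -
[... 221 characters left out ...]
22609024102, 'R': array([[-0.95243247, -0.30474212, -0.00215322],
       [-0.20507681,  0.64613571, -0.7351545 ],
       [ 0.22542381, -0.69974344, -0.67789617]]), 't': array([0.43842921, 0.13940004, 0.93138563]), 'shot': 2}
wrist {'fx': 313.5458657411822, 'fy': 313.5458657411822, 'cx': 272.93767973179337, 'cy': 207.80393163569533, 'T_tool_cam': array([[-6.14730635e-05, -9.60507423e-01, -2.78254356e-01,
         7.05162487e-02],
       [ 9.99999959e-01, -1.37117729e-04,  2.52393302e-04,
        -7.01633554e-04],
       [-2.80579246e-04, -2.78254329e-01,  9.60507392e-01,
        -1.68654044e-01],
       [ 0.00000000e+00,  0.00000000e+00,  0.00000000e+00,
         1.00000000e+00]]), 'shot': 3}
```

View pics/top0.png

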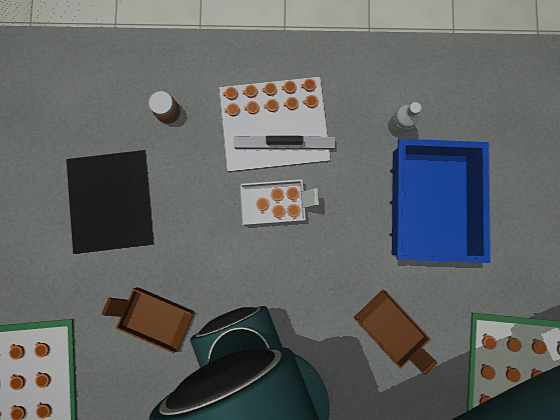

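View pics/side0.png

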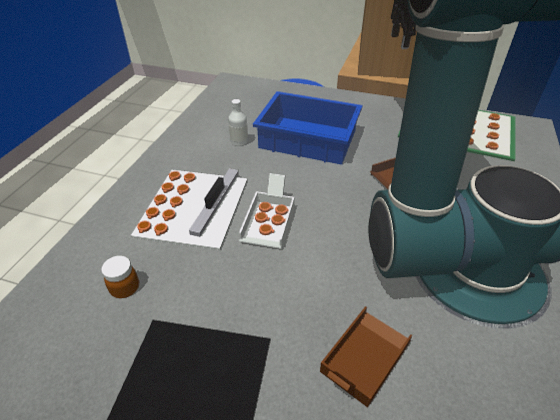

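White tray at top (272,203) / side (268,218), its tab towards the tote (top (312,198)). The brown trays at top (155,320) and (393,332) and the green-framed boards are look-alikes. Tote (440,200), mat (110,202), board (275,125), straightedge (285,142), jar (163,107), bottle (405,115). Now I fit the models to masks in both views.

```bash
cat > h.py <<'E'
import numpy as np,cv2
from scipy.optimize import minimize
from rig import telemetry, vision, manip
def box(x0,x1,y0,y1,z0,z1): return np.array([[x,y,z] for x in(x0,x1) for y in(y0,y1) for z in(z0,z1)])/1000.
TAB=np.array([[x+dx,y,z+dz] for x,z in((-74,30),(-102,79)) for dx,dz in((4.3,2.5),(-4.3,-2.5)) for y in(-20,20)])/1000.
SP=np.array([[x,y,z] for y in(-50,50) for x,z in((51,0),(75,13),(75,9),(51,4))])/1000.
M={"tray":[box(-75,51,-50,50,0,4),box(-75,75,-50,-46,0,35),box(-75,75,46,50,0,35),box(-75,-71,-50,50,0,35),SP,TAB],
"straightedge":[box(-14,14,-125,125,0,16),box(-7,7,-45,45,16,50)],
"board":[box(-110,110,-130,130,0,10)],"mat":[box(-120,120,-100,100,0,3)],
"tote":[box(-130,130,-95,95,0,80),box(-135,135,-100,100,80,90)]}
def R3(rz,tilt=0):
    c,s=np.cos(rz),np.sin(rz);a,b=np.cos(tilt),np.sin(tilt)
    return np.array([[c,-s,0],[s,c,0],[0,0,1]])@np.array([[a,0,b],[0,1,0],[-b,0,a]])
def camRt(p,obs=None):
    if "R" in p: return p["R"],p["t"]
    T=np.eye(4);T[:3,:3]=obs["orientation"];T[:3,3]=obs["eef_pos"];T=np.linalg.inv(T@p["T_tool_cam"]);return T[:3,:3],T[:3,3]
def proj(p,X,Rt):
    c=X@Rt[0].T+Rt[1];return np.c_[c[:,0]/c[:,2]*p["fx"]+p["cx"],c[:,1]/c[:,2]*p["fy"]+p["cy"]]
def ray(p,uv,z,obs=None):
    R,t=camRt(p,obs);d=R.T@np.array([(uv[0]-p["cx"])/p["fx"],(uv[1]-p["cy"])/p["fy"],1]);o=-R.T@t
    return o+d*(z-o[2])/d[2]
def render(name,q,p,Rt,S=4):
    im=np.zeros((420*S,560*S),np.uint8);r=R3(q[3],q[4] if len(q)>4 else 0)
    for b in M[name]:
        h=cv2.convexHull(proj(p,b@r.T+q[:3],Rt).astype(np.float32))
        cv2.fillConvexPoly(im,np.round((h+.5)*S*16-8).astype(np.int32),255,shift=4)
    return cv2.resize(im,(560,420),interpolation=cv2.INTER_AREA)/255.
def mask(name,p,near=None):
    ms=vision.masks_of(name,p)
    if near is not None: ms=[m for m in ms if np.hypot(*(np.array(m["centre"])-near))<60]
    return ms[0] if ms else None
def fit(name,views,q0,free=(0,1,2,3)):
    # views: (picture, mask, Rt)
    q0=np.array(q0,float);f=list(free)
    def cost(d):
        q=q0.copy();q[f]+=d;c=0
        for p,m,Rt in views: c+=np.abs(render(name,q,p,Rt)-m).sum()/m.sum()
        return c
    best=None
    for st in(.03,.008):
        n=len(f);s=np.zeros((n+1,n))if best is None else np.tile(best,(n+1,1))
        for i in range(n): s[i+1,i]+=st*(5 if f[i]>2 else 1)
        o=minimize(cost,s[0],method="Nelder-Mead",options=dict(initial_simplex=s,maxiter=400,xatol=1e-5,fatol=1e-5));best=o.x
    q=q0.copy();q[f]+=best;return q,o.fun
E
python3 - <<'E'
from h import *
a=vision.capture("top");b=vision.capture("side")
C={"tray":((272,203),(268,218),1.5),"straightedge":((285,142),(215,203),0),"board":((275,125),(195,205),0),"mat":((110,202),(200,380),0),"tote":((440,200),(308,125),0)}
S={}
for n,(ca,cb,yaw) in C.items():
    v=[];
    for p,c in((a,ca),(b,cb)):
        m=mask(n,p,c)
        if m is None: print(n,"miss");continue
        print(n,m["confidence"],m["centre"],m["pixels"].sum())
        if n=="mat" and p is b: continue
        v.append((p,m["pixels"].astype(float),camRt(p)))
    x=ray(a,ca,0);q=[x[0],x[1],0,yaw]
    f=(0,1,3) if n in("board","mat","tote") else (0,1,2,3)
    q,c=fit(n,v,q,f);S[n]=q;print(n,q.round(4),round(c,3))
    for vv in v:print("  single",fit(n,[vv],q,(0,1,3))[0].round(4))
np.save("S.npy",S)
for n,h in(("bottle",.0),("jar",.0)):
    for p in(a,b):
        m=mask(n,p); print(n,m and (m["confidence"],m["centre"],ray(p,m["centre"],.05).round(3)))
E
```

```text
tray 0.86 [269.5, 201.6] 2259
tray 0.64 [266.6, 219.1] 1975
tray [4.9130e-01 5.6000e-03 2.0000e-04 1.6558e+00] 0.684
  single [4.918e-01 5.700e-03 2.000e-04 1.656e+00]
  single [4.9070e-01 5.7000e-03 2.0000e-04 1.6558e+00]
straightedge 0.72 [283.7, 142.6] 1246
straightedge 0.67 [210.6, 198.2] 1057
straightedge [ 0.6424 -0.0207  0.0088  0.0156] 0.157
  single [ 0.6425 -0.0209  0.0088  0.0153]
  single [ 0.6426 -0.0239  0.0088  0.0131]
board 0.76 [271.2, 120.6] 7624
board 0.68 [185.4, 208.3] 5230
board [0.6945 0.0047 0.     0.1243] 0.386
  single [0.6951 0.0047 0.     0.1251]
  single [0.6941 0.0045 0.     0.1247]
mat 0.78 [108.4, 201.2] 7612
mat 0.75 [193.8, 379.1] 12334
mat [0.4907 0.4123 0.     0.1275] 0.023
  single [0.4907 0.4123 0.     0.1275]
tote 0.76 [444.9, 198.6] 11550
tote 0.56 [310.5, 125.7] 5681
tote [ 0.4954 -0.3916  0.     -0.0254] 0.071
  single [ 0.4944 -0.3918  0.     -0.0234]
  single [ 0.4959 -0.3914  0.     -0.0352]
bottle (0.71, [403.3, 118.1], array([ 0.699, -0.31 ,  0.05 ]))
bottle (0.7, [240.2, 123.2], array([ 0.697, -0.335,  0.05 ]))
jar (0.75, [163.2, 109.7], array([0.711, 0.275, 0.05 ]))
jar (0.96, [119.2, 276.7], array([0.713, 0.288, 0.05 ]))
```

```bash
python3 - <<'E'
from h import *
S=np.load("S.npy",allow_pickle=True).item()
a=vision.capture("top");b=vision.capture("side")
for n,ca,cb in(("tray",(272,203),(268,218)),("board",(275,125),(195,205))):
    v=[]
    for p,c in((a,ca),(b,cb)):
        m=mask(n,p,c)["pixels"].astype(np.uint8)
        cs=cv2.findContours(m,cv2.RETR_EXTERNAL,cv2.CHAIN_APPROX_NONE)[0];k=max(cs,key=len)
        if n=="board":k=cv2.convexHull(np.vstack([x for x in cs if len(x)>30]))
        m=cv2.drawContours(m*0,[k],-1,1,-1); v.append((p,m.astype(float),camRt(p)))
    f=(0,1,2,3)
    q,c=fit(n,v,S[n],f);S[n]=q;print(n,q.round(4),round(c,3))
    for vv in v:print("  single",fit(n,[vv],q,(0,1,3))[0].round(4))
np.save("S.npy",S)
im=a["image"][...,::-1].copy()
big=cv2.resize(im[60:260,180:500],None,fx=2.5,fy=2.5)
for n in("tray","straightedge","board","tote"):
    r=render(n,S[n],a,camRt(a))>.5
    for k in cv2.findContours(r.astype(np.uint8),0,cv2.CHAIN_APPROX_NONE)[0]:
        cv2.polylines(big,[((k-[180,60]+.5)*2.5).astype(np.int32)],True,(0,255,0),1)
cv2.imwrite("pics/c1.png",big)
E
```

```text
tray [4.9130e-01 5.6000e-03 2.0000e-04 1.6557e+00] 0.071
  single [4.9180e-01 5.7000e-03 2.0000e-04 1.6579e+00]
  single [4.9090e-01 5.5000e-03 2.0000e-04 1.6526e+00]
board [0.6938 0.0056 0.0013 0.1206] 0.048
  single [0.694  0.0046 0.0013 0.1217]
  single [0.6935 0.0064 0.0013 0.1246]
```

View pics/c1.png

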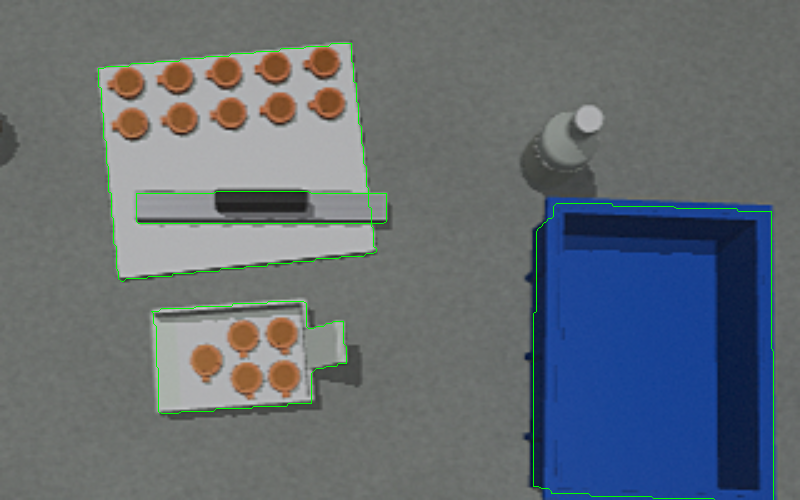

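Both fits are tight, and the crop confirms that the white tray with medals at crop (232,355) is the one meant, with its tab at (327,345). The tool can't tilt, so I'll pinch the tab across its 40 mm width and let the tray swing about the pads over the tote.

```bash
cat > go.py <<'E'
import sys,numpy as np
from rig import telemetry
def go(x,y,z,yaw):
    o=telemetry.get_obs();R=o["orientation"];d=R.T@(np.array([x,y,z])-o["eef_pos"])
    cur=np.arctan2(R[1,0],R[0,0]);t=-(np.rad2deg((np.radians(yaw)-cur+np.pi)%(2*np.pi)-np.pi))
    print("t",round(o["time_s"],2),"pos",o["eef_pos"].round(4),"yaw",np.rad2deg(cur).round(1),"F",o["force"].round(1),"w",round(o["gripper_width"],4),"g",round(o["grasp_force"],1))
    print("row",[*np.round(d/.5,4),round(t/120,4)],"rows needed",np.linalg.norm(d)/.0625,abs(t)/10.7)
if __name__=="__main__": go(*map(float,sys.argv[1:]))
E
python3 go.py .4991 -.0864 .16 94.9
```

```text
t 1.25 pos [ 0.2831 -0.6128  0.2063] yaw 24.8 F [-0.1 -0.2  1. ] w 0.0851 g 0.0
row [np.float64(0.8337), np.float64(-0.7745), np.float64(0.0926), np.float64(-0.5842)] rows needed 9.133531101447597 6.551596617376768
```

>>> {"method": "play_rows", "body": {"motion": [[0.09, -0.08, 0, -0.06], [0.18, -0.17, 0, -0.12], [0.27, -0.25, 0, -0.18], [0.36, -0.33, 0, -0.24], [0.42, -0.39, 0.0, -0.29]], "claw": 0, "grip_force": 120}}

```text
time_s: 1.88
eef_pos: [0.3926, -0.3456, 0.2066]
orientation: [[0.502, 0.865, 0.001], [0.865, -0.502, -0.0], [0.0, 0.001, -1.0]]
force: [0.0, -0.0, -0.1]
gripper_width: 0.0853
grasp_force: 0.0
```

```bash
python3 go.py .4991 -.0864 .16 94.9
```

```text
t 1.88 pos [ 0.3926 -0.3456  0.2066] yaw 59.9 F [ 0.  -0.  -0.1] w 0.0853 g 0.0
row [np.float64(0.5552), np.float64(-0.076), np.float64(0.0931), np.float64(-0.292)] rows needed 4.544743107542015 3.274307816391196
```

>>> {"method": "play_rows", "body": {"motion": [[0.11, -0.015, 0.0, -0.06], [0.22, -0.03, 0.02, -0.12], [0.33, -0.045, 0.05, -0.18], [0.44, -0.06, 0.08, -0.24], [0.555, -0.076, 0.093, -0.292]]}}

```text
time_s: 2.5
eef_pos: [0.4998, -0.0873, 0.1592]
orientation: [[-0.084, 0.996, -0.0], [0.996, 0.084, -0.0], [-0.0, -0.0, -1.0]]
force: [1.0, -0.1, 0.4]
gripper_width: 0.0853
grasp_force: 0.0
```

```bash
python3 - <<'E'
from h import *
from go import go
S=np.load("S.npy",allow_pickle=True).item()
o=telemetry.get_obs();w=vision.capture("wrist")
q=S["tray"];X=np.array([[-.102,-.02,.079],[-.102,.02,.079],[-.092,0,.062]])@R3(q[3]).T+q[:3]
im=w["image"][...,::-1].copy()
for u in proj(w,X,camRt(w,o)): cv2.circle(im,tuple(int(v) for v in u),3,(0,255,0),1)
cv2.imwrite("pics/w1.png",im)
go(.4991,-.0864,.038,94.9)
E
```

```text
t 2.55 pos [ 0.5013 -0.0822  0.1585] yaw 95.3 F [-0.2  3.2 -1.3] w 0.0855 g 0.0
row [np.float64(-0.0086), np.float64(-0.0051), np.float64(0.2411), np.float64(0.0036)] rows needed 1.9300976110989798 0.04014050801518191
```

View pics/w1.png

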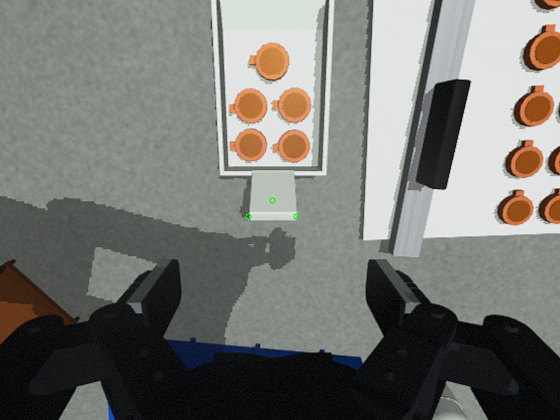

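The wrist view shows the tab at (272,200), with the projected corners right on it. The overshoot was only settling, so I go straight down and pinch.

>>> {"method": "play_rows", "body": {"motion": [[0, 0, 0.08, 0], [0, 0, 0.16, 0], [0, 0, 0.22, 0], [0, 0, 0.243, 0], [0, 0, 0.243, 0]]}}

```text
time_s: 3.18
eef_pos: [0.4996, -0.0891, 0.0384]
orientation: [[-0.081, 0.997, -0.0], [0.997, 0.081, 0.0], [0.0, -0.0, -1.0]]
force: [0.3, -0.2, 0.5]
gripper_width: 0.0852
grasp_force: 0.0
```

>>> {"method": "play_rows", "body": {"motion": [[0, 0, 0, 0], [0, 0, 0, 0], [0, 0, 0, 0], [0, 0, 0, 0], [0, 0, 0, 0]], "claw": 1, "grip_force": 120}}

```text
time_s: 3.8
eef_pos: [0.5001, -0.0894, 0.0398]
orientation: [[-0.081, 0.997, 0.001], [0.997, 0.081, -0.001], [-0.001, 0.001, -1.0]]
force: [-3.7, -0.5, 11.6]
gripper_width: 0.0364
grasp_force: 118.8
```

>>> {"method": "play_rows", "body": {"motion": [[0, 0, -0.01, 0], [0, 0, -0.03, 0], [0, 0, -0.06, 0], [0, 0, -0.08, 0], [0, 0, -0.08, 0]]}}

```text
time_s: 4.42
eef_pos: [0.5001, -0.0892, 0.0794]
orientation: [[-0.081, 0.997, 0.002], [0.997, 0.081, -0.0], [-0.001, 0.002, -1.0]]
force: [0.4, 0.1, -4.4]
gripper_width: 0.0361
grasp_force: 120.5
```

```bash
python3 - <<'E'
from h import *
from go import go
o=telemetry.get_obs();b=vision.capture("side")
m=mask("tray",b)
im=cv2.resize(b["image"][100:300,150:400,::-1],None,fx=3,fy=3);cv2.imwrite("pics/s2.png",im)
go(.43,-.39,.3,0)
E
```

```text
t 4.53 pos [ 0.4995 -0.0891  0.0781] yaw 94.6 F [-0.2  0.  -5.1] w 0.0361 g 120.5
row [np.float64(-0.5886), np.float64(-0.1873), np.float64(-0.4437), np.float64(0.7887)] rows needed 6.084297890716532 8.844711654265083
```

View pics/s2.png

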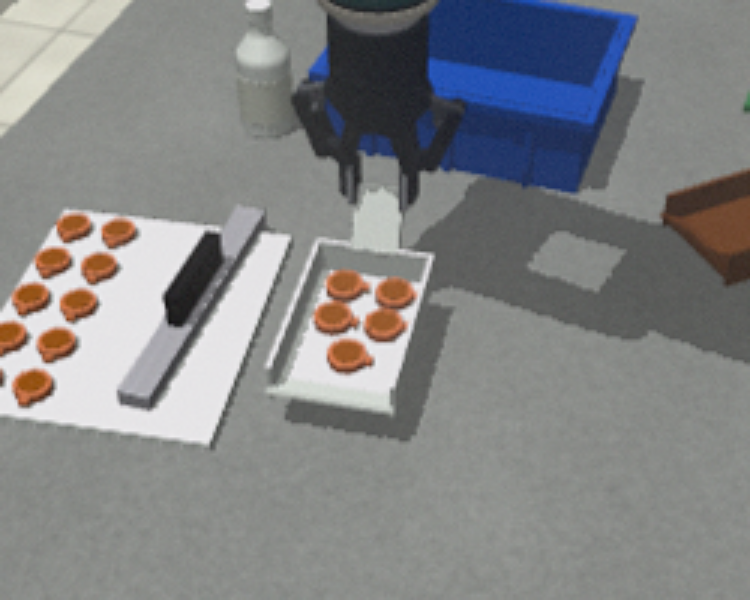

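The tray is held level at 120 N, with all five medals in it at crop (365,315). I raise it and swing it over the tote.

>>> {"method": "play_rows", "body": {"motion": [[0, 0, -0.04, 0], [0, 0, -0.12, 0], [0, 0, -0.22, 0], [0, 0, -0.33, 0.03], [-0.04, -0.01, -0.4, 0.08]]}}

```text
time_s: 5.15
eef_pos: [0.4964, -0.1089, 0.2825]
orientation: [[0.088, 0.996, 0.003], [0.996, -0.088, -0.0], [-0.0, 0.003, -1.0]]
force: [-0.0, -1.3, -5.1]
gripper_width: 0.0362
grasp_force: 120.9
```

```bash
python3 go.py .43 -.39 .28 0
```

```text
t 5.15 pos [ 0.4964 -0.1089  0.2825] yaw 85.0 F [-0.  -1.3 -5.1] w 0.0362 g 120.9
row [np.float64(-0.5716), np.float64(-0.0829), np.float64(0.0048), np.float64(0.708)] rows needed 4.620774652668389 7.940673208525105
```

>>> {"method": "play_rows", "body": {"motion": [[-0.06, -0.01, 0, 0.07], [-0.13, -0.02, 0, 0.145], [-0.21, -0.03, 0, 0.22], [-0.29, -0.04, 0, 0.295], [-0.37, -0.055, 0.0, 0.37]]}}

```text
time_s: 5.78
eef_pos: [0.4523, -0.2925, 0.2794]
orientation: [[0.762, 0.647, 0.0], [0.647, -0.762, -0.0], [0.0, 0.0, -1.0]]
force: [-0.2, 0.0, -3.2]
gripper_width: 0.036
grasp_force: 120.9
```

```bash
python3 go.py .43 -.39 .28 0
```

```text
t 5.78 pos [ 0.4523 -0.2925  0.2794] yaw 40.3 F [-0.2  0.  -3.2] w 0.036 g 120.9
row [np.float64(-0.1602), np.float64(0.1198), np.float64(-0.0012), np.float64(0.3362)] rows needed 1.6005350016082003 3.7706751878488007
```

>>> {"method": "play_rows", "body": {"motion": [[-0.05, 0.04, 0, 0.08], [-0.1, 0.075, 0, 0.16], [-0.14, 0.105, 0, 0.24], [-0.16, 0.12, 0, 0.31], [-0.16, 0.12, 0.0, 0.336]]}}

```text
time_s: 6.4
eef_pos: [0.4307, -0.3897, 0.2791]
orientation: [[1.0, 0.001, -0.0], [0.001, -1.0, 0.0], [-0.0, -0.0, -1.0]]
force: [0.1, 0.5, -3.9]
gripper_width: 0.0358
grasp_force: 120.9
```

```bash
python3 - <<'E'
from h import *
from go import go
go(.43,-.39,.2,0)
o=telemetry.get_obs();b=vision.capture("side");a=vision.capture("top")
i=np.hstack([b["image"][:260,180:460],a["image"][60:320,300:560]])
cv2.imwrite("pics/s3.png",cv2.resize(i[...,::-1],(800,385)))
E
```

```text
t 6.4 pos [ 0.4307 -0.3897  0.2791] yaw 0.1 F [ 0.1  0.5 -3.9] w 0.0358 g 120.9
row [np.float64(-0.0014), np.float64(0.0007), np.float64(0.1581), np.float64(0.0006)] rows needed 1.2652333715440962 0.006333833723571554
```

View pics/s3.png

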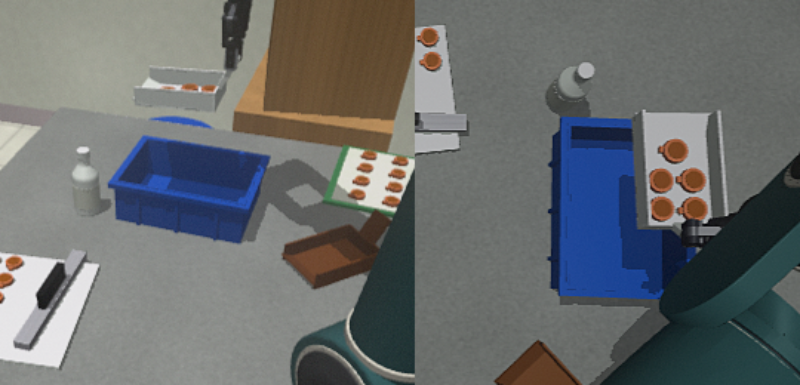

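Over the tote and still level. I lower a little, then ease the grip force so that the tray swings down.

>>> {"method": "play_rows", "body": {"motion": [[0, 0, 0.04, 0], [0, 0, 0.08, 0], [0, 0, 0.11, 0], [0, 0, 0.12, 0], [0, 0, 0.12, 0]]}}

```text
time_s: 7.12
eef_pos: [0.4312, -0.3889, 0.2181]
orientation: [[1.0, 0.006, -0.0], [0.006, -1.0, 0.0], [-0.0, -0.0, -1.0]]
force: [0.0, 0.5, -4.1]
gripper_width: 0.0365
grasp_force: 120.9
```

>>> {"method": "play_rows", "body": {"motion": [[0, 0, 0, 0], [0, 0, 0, 0], [0, 0, 0, 0]], "grip_force": 30}}

```text
time_s: 7.5
eef_pos: [0.4313, -0.3891, 0.2186]
orientation: [[1.0, 0.005, 0.0], [0.005, -1.0, -0.0], [0.0, 0.0, -1.0]]
force: [-0.1, -0.3, -5.0]
gripper_width: 0.036
grasp_force: 121.0
```

```bash
cat > tilt.py <<'E'
from h import *
import sys
o=telemetry.get_obs();b=vision.capture("side")
m=mask("tray",b,(265,80));
print("t",o["time_s"],o["eef_pos"].round(3),o["force"].round(1),o["gripper_width"],o["grasp_force"])
best=[]
yaw=np.arctan2(o["orientation"][1,0],o["orientation"][0,0])
P=o["eef_pos"]+[0,0,.024]
mm=m["pixels"].astype(float);print(m["confidence"],m["centre"])
for th in np.radians(np.arange(-5,85,2.5)):
    q=[0,0,0,yaw,th];q[:3]=P-R3(yaw,th)@[-.0923,0,.062]
    r=render("tray",q,b,camRt(b));best.append((np.minimum(r,mm).sum()/np.maximum(r,mm).sum(),np.degrees(th)))
print("tilt",sorted(best)[-3:])
for k in range(1,2):
    ms=vision.masks_of("medal1",b);print("medals",[(x["centre"],x["confidence"]) for x in ms if x["centre"][1]<190 and 220<x["centre"][0]<370])
E
python3 tilt.py
```

```text
t 7.5 [ 0.431 -0.389  0.219] [-0.1 -0.3 -5. ] 0.03601005276970719 120.95090389251709
0.66 [299.1, 82.1]
tilt [(np.float64(0.7753716908356321), np.float64(0.0)), (np.float64(0.8070546737213404), np.float64(5.0)), (np.float64(0.8468662782039766), np.float64(2.5))]
medals [([319.9, 80.5], 0.58), ([307.8, 79.0], 0.55)]
```

>>> {"method": "play_rows", "body": {"motion": [[0, 0, 0, 0], [0, 0, 0, 0], [0, 0, 0, 0]], "claw": 1, "grip_force": 30}}

```text
time_s: 8.02
eef_pos: [0.4312, -0.389, 0.2183]
orientation: [[1.0, 0.006, -0.0], [0.006, -1.0, 0.0], [-0.0, -0.0, -1.0]]
force: [-0.5, -0.5, -4.3]
gripper_width: 0.0364
grasp_force: 120.9
```

```bash
python3 tilt.py
```

```text
t 8.025 [ 0.431 -0.389  0.218] [-0.5 -0.5 -4.3] 0.03642104217495004 120.92672824859619
0.77 [299.8, 84.4]
tilt [(np.float64(0.6933589589327142), np.float64(0.0)), (np.float64(0.76027432820987), np.float64(5.0)), (np.float64(0.774456635873768), np.float64(2.5))]
medals [([317.1, 79.1], 0.4)]
```

>>> {"method": "play_rows", "body": {"motion": [[0, 0, 0, 0], [0, 0, 0, 0]], "claw": 0.6, "grip_force": 20}}

```text
time_s: 8.43
eef_pos: [0.4312, -0.389, 0.2183]
orientation: [[1.0, 0.006, 0.0], [0.006, -1.0, 0.0], [0.0, -0.0, -1.0]]
force: [-0.3, 0.5, -3.9]
gripper_width: 0.036
grasp_force: 121.0
```

>>> {"method": "play_rows", "body": {"motion": [[0, 0, 0, 0], [0, 0, 0, 0]], "claw": 0.57, "grip_force": 20}}

```text
time_s: 8.68
eef_pos: [0.4312, -0.389, 0.2183]
orientation: [[1.0, 0.006, 0.0], [0.006, -1.0, -0.0], [0.0, 0.0, -1.0]]
force: [-0.2, -0.0, -4.3]
gripper_width: 0.0372
grasp_force: 90.9
```

>>> {"method": "play_rows", "body": {"motion": [[0, 0, 0, 0], [0, 0, 0, 0], [0, 0, 0, 0]], "claw": 0.555}}

```text
time_s: 9.05
eef_pos: [0.4312, -0.389, 0.2183]
orientation: [[1.0, 0.006, -0.0], [0.006, -1.0, 0.0], [-0.0, -0.0, -1.0]]
force: [0.2, 0.2, -3.7]
gripper_width: 0.0382
grasp_force: 55.7
```

```bash
python3 tilt.py
```

```text
t 9.05 [ 0.431 -0.389  0.218] [ 0.2  0.2 -3.7] 0.03815724234295361 55.70095360279083
0.57 [297.3, 83.2]
tilt [(np.float64(0.7380865515774993), np.float64(0.0)), (np.float64(0.7848124889417799), np.float64(5.0)), (np.float64(0.8215346431453145), np.float64(2.5))]
medals [([308.0, 122.6], 0.71), ([306.6, 76.2], 0.38)]
```

>>> {"method": "play_rows", "body": {"motion": [[0, 0, 0, 0], [0, 0, 0, 0]], "claw": 0.545}}

```text
time_s: 9.45
eef_pos: [0.4313, -0.389, 0.2183]
orientation: [[1.0, 0.006, 0.0], [0.006, -1.0, 0.0], [0.0, -0.0, -1.0]]
force: [0.5, -0.6, -4.1]
gripper_width: 0.0395
grasp_force: 31.4
```

```bash
python3 tilt.py
```

```text
t 9.45 [ 0.431 -0.389  0.218] [ 0.5 -0.6 -4.1] 0.03954161598376416 31.363640427589417
0.68 [309.4, 91.5]
tilt [(np.float64(0.716854998918196), np.float64(17.5)), (np.float64(0.8063459366244984), np.float64(22.5)), (np.float64(0.8213320930036995), np.float64(20.0))]
medals []
```

It is pivoting now (about 20°). I keep going.

>>> {"method": "play_rows", "body": {"motion": [[0, 0, 0, 0], [0, 0, 0, 0]], "claw": 0.543}}

```text
time_s: 9.85
eef_pos: [0.4313, -0.389, 0.2184]
orientation: [[1.0, 0.006, 0.0], [0.006, -1.0, -0.0], [0.0, 0.0, -1.0]]
force: [-0.4, -1.1, -4.6]
gripper_width: 0.0393
grasp_force: 25.5
```

```bash
python3 tilt.py
```

```text
t 9.85 [ 0.431 -0.389  0.218] [-0.4 -1.1 -4.6] 0.039330337130361305 25.476108491420746
0.6 [317.3, 95.9]
tilt [(np.float64(0.7347234326808164), np.float64(35.0)), (np.float64(0.765634210745904), np.float64(40.0)), (np.float64(0.8104593081592035), np.float64(37.5))]
medals []
```

>>> {"method": "play_rows", "body": {"motion": [[0, 0, 0, 0], [0, 0, 0, 0], [0, 0, 0, 0]], "claw": 0.54}}

```text
time_s: 10.38
eef_pos: [0.4312, -0.389, 0.2183]
orientation: [[1.0, 0.006, -0.0], [0.006, -1.0, -0.0], [-0.0, 0.0, -1.0]]
force: [-0.6, 1.0, -3.1]
gripper_width: 0.0393
grasp_force: 17.9
```

```bash
python3 tilt.py
```

```text
t 10.375 [ 0.431 -0.389  0.218] [-0.6  1.  -3.1] 0.03932640292755846 17.934266924858093Traceback (most recent call last):
  File "tilt.py", line 9, in <module>
    mm=m["pixels"].astype(float);print(m["confidence"],m["centre"])
       ~^^^^^^^^^^
TypeError: 'NoneType' object is not subscriptable
```

```bash
sed -i 's/(265,80)/(310,110)/' tilt.py; python3 tilt.py
```

```text
t 10.475 [ 0.431 -0.389  0.218] [ 0.4 -0.1 -3.2] 0.0392101735223364 17.957248091697693
0.81 [331.4, 99.5]
tilt [(np.float64(0.6589827664874638), np.float64(59.99999999999999)), (np.float64(0.7052441856434786), np.float64(57.5)), (np.float64(0.709945983590753), np.float64(55.0))]
medals []
```

```bash
cat > pic.py <<'E'
from h import *
import sys
w=vision.capture("wrist");b=vision.capture("side");a=vision.capture("top")
F=[telemetry.get_obs()["force"][2]]
i=np.hstack([w["image"],np.vstack([cv2.resize(b["image"][0:200,220:420],(210,210)),cv2.resize(a["image"][120:280,380:510],(210,210))])])
cv2.imwrite(sys.argv[1],cv2.resize(i[...,::-1],(800,436)));print(F)
E
python3 pic.py pics/p4.png
```

```text
[np.float64(-2.973072270068263)]
```

View pics/p4.png

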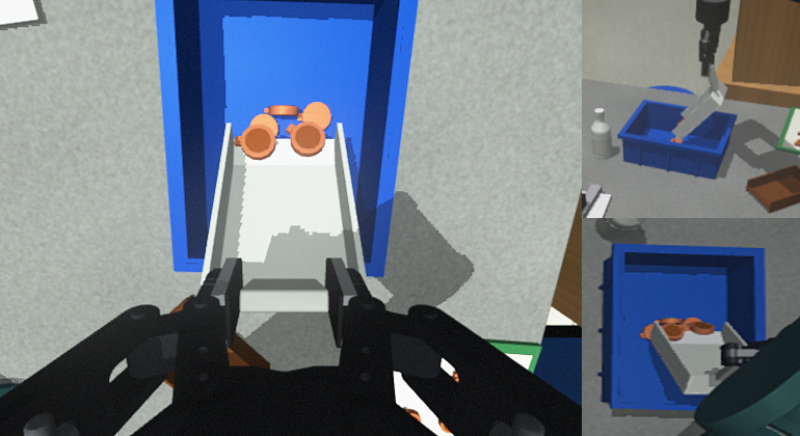

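Medals are jammed at the spout (wrist picture (260–330,115–140)), leaning on the tote floor and each other. I raise the tray a little with short shakes to free them.

>>> {"method": "play_rows", "body": {"motion": [[0, 0, -0.03, 0], [0, 0, -0.06, 0], [0, 0, -0.08, 0], [0, 0, -0.1, 0], [0, 0, -0.1, 0]]}}

```text
time_s: 11.4
eef_pos: [0.4314, -0.3892, 0.2692]
orientation: [[1.0, 0.006, 0.001], [0.006, -1.0, -0.001], [0.001, 0.001, -1.0]]
force: [0.4, 0.8, -2.0]
gripper_width: 0.0396
grasp_force: 18.0
```

```bash
python3 tilt.py;python3 pic.py pics/p5.png
```

```text
t 11.4 [ 0.431 -0.389  0.269] [ 0.4  0.8 -2. ] 0.039562621910480114 17.979807257652283
0.69 [333.8, 82.3]
tilt [(np.float64(0.6379778866916465), np.float64(59.99999999999999)), (np.float64(0.6955431962256554), np.float64(55.0)), (np.float64(0.6960828217701985), np.float64(57.5))]
medals []
[np.float64(-2.8945525536171814)]
```

View pics/p5.png

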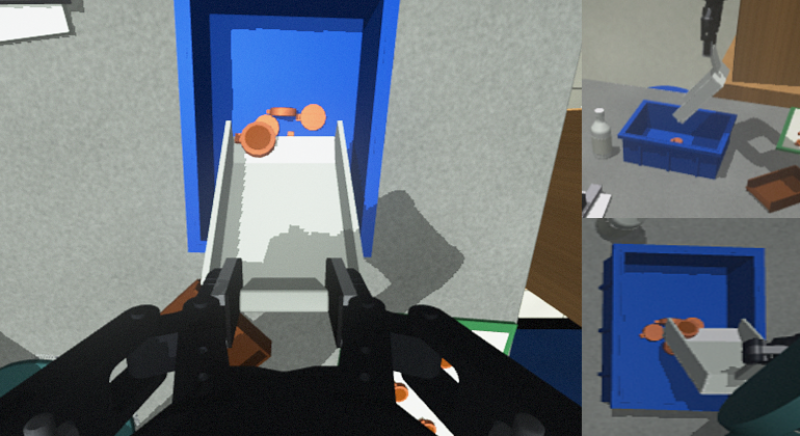

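One medal still seems to hang on the ramp at (258,138). I shake.

>>> {"method": "play_rows", "body": {"motion": [[0, 0, 0.04, 0], [0, 0, 0, 0], [0, 0, 0.04, 0], [-0.03, 0, 0, 0], [0, 0, 0, 0]]}}

```text
time_s: 12.32
eef_pos: [0.4302, -0.3896, 0.272]
orientation: [[1.0, 0.004, 0.002], [0.004, -1.0, -0.003], [0.002, 0.003, -1.0]]
force: [0.2, 0.2, -1.9]
gripper_width: 0.0392
grasp_force: 17.9
```

>>> {"method": "play_rows", "body": {"motion": [[-0.06, 0, -0.02, 0], [-0.12, 0, -0.04, 0], [-0.16, 0, -0.04, 0], [-0.18, 0, -0.04, 0], [-0.18, 0, -0.04, 0]]}}

```text
time_s: 12.95
eef_pos: [0.341, -0.3895, 0.2882]
orientation: [[1.0, 0.005, 0.0], [0.005, -1.0, 0.0], [0.0, -0.0, -1.0]]
force: [-0.0, 0.4, -2.2]
gripper_width: 0.0396
grasp_force: 18.1
```

```bash
python3 tilt.py;python3 pic.py pics/p6.png; python3 - <<'E'
from h import *
for n in("top","wrist"):
    o=telemetry.get_obs();p=vision.capture(n)
    for m in vision.masks_of("medal1",p):
        x=ray(p,m["centre"],.012,o)
        if np.hypot(*(x[:2]-[.495,-.392]))<.25:print(n,round(m["confidence"],2),np.round(m["centre"]),m["pixels"].sum(),x.round(3))
E
```

```text
t 12.95 [ 0.341 -0.39   0.288] [-0.   0.4 -2.2] 0.039601640759928024 18.076414167881012
0.19 [308.9, 122.5]
tilt [(np.float64(0.020201811960636598), np.float64(62.50000000000001)), (np.float64(0.020861577458209563), np.float64(67.5)), (np.float64(0.021813738542831612), np.float64(65.0))]
medals []
[np.float64(-2.36527862980182)]
top 0.58 [427. 187.] 56 [ 0.537 -0.378  0.012]
top 0.42 [428. 195.] 75 [ 0.516 -0.382  0.012]
wrist 0.89 [264.  31.] 330 [ 0.517 -0.377  0.012]
wrist 0.84 [251.  54.] 573 [ 0.49  -0.36   0.012]
wrist 0.78 [298.  41.] 562 [ 0.506 -0.42   0.012]
wrist 0.58 [283.  68.] 510 [ 0.473 -0.401  0.012]
wrist 0.56 [264.  18.] 380 [ 0.531 -0.377  0.012]
```

All five medals lie in the tote (five wrist detections inside it), and the tray is empty (force −2.2 N). I firm the grip and carry the tray to the mat.

>>> {"method": "play_rows", "body": {"motion": [[0, 0, 0, 0], [0.02, -0.04, 0, 0], [0.04, -0.13, 0, 0], [0.06, -0.25, 0, 0], [0.09, -0.37, 0, 0]], "claw": 0.575, "grip_force": 120}}

```text
time_s: 14.08
eef_pos: [0.385, -0.2027, 0.2884]
orientation: [[1.0, 0.004, 0.0], [0.004, -1.0, -0.0], [0.0, 0.0, -1.0]]
force: [1.4, 1.0, -2.0]
gripper_width: 0.0376
grasp_force: 66.4
```

>>> {"method": "play_rows", "body": {"motion": [[0.025, -0.12, 0, 0], [0.05, -0.24, 0, 0], [0.08, -0.36, 0, 0], [0.1, -0.48, 0, 0], [0.13, -0.6, 0, 0]]}}

```text
time_s: 14.7
eef_pos: [0.4483, 0.0982, 0.2887]
orientation: [[1.0, 0.006, 0.001], [0.006, -1.0, 0.0], [0.001, -0.0, -1.0]]
force: [2.0, -0.5, -2.5]
gripper_width: 0.0377
grasp_force: 66.5
```

>>> {"method": "play_rows", "body": {"motion": [[0.03, -0.12, 0, 0], [0.06, -0.24, 0, 0], [0.09, -0.36, 0, 0], [0.12, -0.46, 0, 0], [0.13, -0.52, 0, 0]]}}

```text
time_s: 15.32
eef_pos: [0.5122, 0.3588, 0.2875]
orientation: [[1.0, 0.007, -0.001], [0.007, -1.0, -0.0], [-0.001, 0.0, -1.0]]
force: [-0.4, -0.5, -2.0]
gripper_width: 0.0374
grasp_force: 66.5
```

```bash
sed -i 's/(310,110)/None/' tilt.py; python3 tilt.py; python3 go.py .52 .412 .29 0
```

```text
t 15.325 [0.512 0.359 0.287] [-0.4 -0.5 -2. ] 0.03740321663822528 66.49346351623535
0.87 [406.6, 169.6]
tilt [(np.float64(0.0), np.float64(77.5)), (np.float64(0.0), np.float64(80.0)), (np.float64(0.0), np.float64(82.5))]
medals []
t 15.47 pos [0.512  0.3576 0.2874] yaw 0.4 F [-0.3 -0.1 -3. ] w 0.0376 g 66.5
row [np.float64(0.0168), np.float64(-0.1087), np.float64(-0.0052), np.float64(0.0034)] rows needed 0.8812908718567108 0.03813157285022391
```

>>> {"method": "play_rows", "body": {"motion": [[0.01, -0.05, 0.03, 0], [0.017, -0.1, 0.1, 0], [0.017, -0.109, 0.17, 0], [0.017, -0.109, 0.23, 0], [0.017, -0.109, 0.24, 0]]}}

```text
time_s: 16.1
eef_pos: [0.5197, 0.4098, 0.1665]
orientation: [[1.0, 0.005, -0.002], [0.005, -1.0, -0.002], [-0.002, 0.002, -1.0]]
force: [-0.6, -0.0, -2.0]
gripper_width: 0.0375
grasp_force: 66.6
```

```bash
cat > tilt2.py <<'E'
from h import *
o=telemetry.get_obs();yaw=np.arctan2(o["orientation"][1,0],o["orientation"][0,0]);P=o["eef_pos"]+[0,0,.024]
print("t",o["time_s"],o["eef_pos"].round(4),o["force"].round(1),o["grasp_force"])
for n in("side","top"):
    p=vision.capture(n);Rt=camRt(p)
    def q(th): return [*(P-R3(yaw,th)@[-.0923,0,.062]),yaw,th]
    c=proj(p,(np.array([q(.7)[:3]])),Rt)[0]
    m=mask("tray",p,c)
    if m is None: print(n,"miss",c);continue
    mm=m["pixels"].astype(float);best=[]
    for d in range(-5,85,2):
        r=render("tray",q(np.radians(d)),p,Rt);best.append((round(np.minimum(r,mm).sum()/np.maximum(r,mm).sum(),3),d))
    print(n,m["confidence"],m["centre"],"tilt",sorted(best)[-3:])
    i=sorted(best)[-1][1];qq,cc=fit("tray",[(p,mm,Rt)],q(np.radians(i)),(0,2,4) if n=="side" else (0,1,4));print("  fit",np.round(qq,4),np.degrees(qq[4]),cc)
E
python3 tilt2.py
```

```text
t 16.1 [0.5197 0.4098 0.1665] [-0.6 -0.  -2. ] 66.60518646240234
side 0.72 [165.7, 340.3] tilt [(np.float64(0.694), 55), (np.float64(0.723), 53), (np.float64(0.734), 51)]
  fit [0.5268 0.4098 0.077  0.0049 0.8046] 46.10258941478138 0.07147571057584638
top 0.91 [100.7, 179.5] tilt [(np.float64(0.62), 47), (np.float64(0.641), 51), (np.float64(0.658), 49)]
  fit [0.5305 0.4067 0.0801 0.0049 0.7789] 44.626041012490674 0.37192855972472555
```

>>> {"method": "play_rows", "body": {"motion": [[-0.02, 0, 0.02, 0], [-0.041, 0, 0.04, 0], [-0.041, 0, 0.054, 0], [-0.07, 0, 0.066, 0], [-0.099, 0, 0.084, 0]], "claw": 0.545}}

```text
time_s: 16.92
eef_pos: [0.4701, 0.4114, 0.128]
orientation: [[1.0, 0.006, 0.001], [0.006, -1.0, 0.002], [0.001, -0.002, -1.0]]
force: [-7.0, -1.1, 9.9]
gripper_width: 0.0394
grasp_force: 26.7
```

```bash
python3 tilt2.py; python3 go.py .445 .412 .105 0
```

```text
t 16.925 [0.4701 0.4114 0.128 ] [-7.  -1.1  9.9] 26.691116094589233
side 0.93 [187.4, 364.6] tilt [(np.float64(0.715), 43), (np.float64(0.727), 39), (np.float64(0.729), 41)]
  fit [0.4965 0.4116 0.0481 0.0059 0.6203] 35.537897091584355 0.18251044050421736
top 0.57 [103.4, 190.2] tilt [(np.float64(0.68), 43), (np.float64(0.693), 39), (np.float64(0.702), 41)]
  fit [0.4984 0.4088 0.0447 0.0059 0.6021] 34.49590051768873 0.2981373511131636
t 17.12 pos [0.4698 0.4112 0.1275] yaw 0.4 F [-7.   0.1 10.6] w 0.0388 g 26.1
row [np.float64(-0.0495), np.float64(-0.0018), np.float64(0.045), np.float64(0.0031)] rows needed 0.5355539838118035 0.034386163720773306
```

The tray is rotating back as planned (35° now), so I continue along the arc.

>>> {"method": "play_rows", "body": {"motion": [[-0.026, 0, 0.02, 0], [-0.052, 0, 0.04, 0], [-0.075, 0, 0.063, 0], [-0.095, 0, 0.088, 0], [-0.095, 0, 0.088, 0]]}}

```text
time_s: 17.75
eef_pos: [0.4223, 0.4101, 0.0809]
orientation: [[1.0, 0.006, -0.001], [0.006, -1.0, -0.001], [-0.001, 0.001, -1.0]]
force: [-1.3, 0.7, 0.1]
gripper_width: 0.039
grasp_force: 18.5
```

```bash
python3 tilt2.py
```

```text
t 17.75 [0.4223 0.4101 0.0809] [-1.3  0.7  0.1] 18.464743494987488
side 0.58 [186.8, 377.0] tilt [(np.float64(0.665), 15), (np.float64(0.682), 19), (np.float64(0.695), 17)]
  fit [0.4872 0.4105 0.0216 0.0061 0.2311] 13.24271126796957 0.33223008377986324
top miss [110.24069368 216.31029711]
```

>>> {"method": "play_rows", "body": {"motion": [[-0.012, 0, 0.015, 0], [-0.022, 0, 0.03, 0], [-0.032, 0, 0.045, 0], [-0.037, 0, 0.056, 0], [-0.037, 0, 0.056, 0]]}}

```text
time_s: 18.58
eef_pos: [0.4043, 0.4103, 0.0538]
orientation: [[1.0, 0.006, -0.001], [0.006, -1.0, -0.0], [-0.001, 0.0, -1.0]]
force: [-1.1, -0.3, 0.4]
gripper_width: 0.0389
grasp_force: 17.3
```

```bash
python3 tilt2.py
```

```text
t 18.575 [0.4043 0.4103 0.0538] [-1.1 -0.3  0.4] 17.29245364665985
side 0.58 [188.2, 377.0] tilt [(np.float64(0.697), 9), (np.float64(0.717), 5), (np.float64(0.723), 7)]
  fit [0.4863 0.4108 0.007  0.0058 0.0514] 2.944064680074948 0.3050603335433057
top 0.75 [109.6, 200.1] tilt [(np.float64(0.823), 5), (np.float64(0.826), 9), (np.float64(0.843), 7)]
  fit [0.4922 0.4096 0.005  0.0058 0.3402] 19.491144393316095 0.16229769971084546
```

>>> {"method": "play_rows", "body": {"motion": [[0, 0, 0.005, 0], [0, 0, 0.01, 0], [0, 0, 0.012, 0]]}}

```text
time_s: 19.15
eef_pos: [0.4047, 0.4103, 0.048]
orientation: [[1.0, 0.006, -0.0], [0.006, -1.0, -0.0], [-0.0, 0.0, -1.0]]
force: [-1.3, -0.5, -0.4]
gripper_width: 0.0389
grasp_force: 16.9
```

>>> {"method": "play_rows", "body": {"motion": [[0, 0, 0, 0], [0, 0, 0, 0], [0, 0, 0, 0], [0, 0, 0, 0]], "claw": 0}}

```text
time_s: 19.65
eef_pos: [0.4048, 0.4104, 0.0484]
orientation: [[1.0, 0.005, 0.0], [0.005, -1.0, 0.0], [0.0, -0.0, -1.0]]
force: [0.1, 0.6, -0.3]
gripper_width: 0.0852
grasp_force: 0.0
```

>>> {"method": "play_rows", "body": {"motion": [[0, 0, -0.06, 0], [0, 0, -0.16, 0], [0, 0, -0.26, 0], [0, 0, -0.36, 0], [0, 0, -0.38, 0]]}}

```text
time_s: 20.27
eef_pos: [0.4055, 0.411, 0.2423]
orientation: [[1.0, 0.006, 0.004], [0.006, -1.0, 0.004], [0.004, -0.003, -1.0]]
force: [0.1, 0.5, -0.1]
gripper_width: 0.0852
grasp_force: 0.0
```

```bash
python3 - <<'E'
from h import *
S=np.load("S.npy",allow_pickle=True).item()
a=vision.capture("top");b=vision.capture("side");v=[]
for p in(a,b):
    Rt=camRt(p);m=mask("tray",p,proj(p,np.array([[.49,.41,.02]]),Rt)[0])
    if m: 
        v.append((p,m["pixels"].astype(float),Rt))
for vs in [v]+[[x] for x in v]:
    q,c=fit("tray",vs,[.488,.41,.003,0,0],(0,1,2,3,4));print("tray",q.round(4),c)
v=[]
for p in(a,b):
    Rt=camRt(p);m=mask("straightedge",p,proj(p,S["straightedge"][None,:3],Rt)[0])
    if m: v.append((p,m["pixels"].astype(float),Rt))
for vs in [v]+[[x] for x in v]:
    q,c=fit("straightedge",vs,S["straightedge"]);print("se",q.round(4),c)
v=[]
for n in ("top","wrist"):
    p=a if n=="top" else vision.capture(n)
ms=vision.masks_of("medal1",a);print([(ray(a,m["centre"],.012).round(3)[:2].tolist()) for m in ms if m["centre"][0]>390 and m["centre"][1]<265])
E
python3 go.py .6424 -.0207 .2 90.9
```

```text
tray [ 0.488   0.4103  0.0019  0.0094 -0.0149] 0.06783238762849621
tray [ 0.4886  0.4122 -0.003  -0.0042 -0.0215] 0.03686020275208949
tray [ 0.4872  0.4117  0.0062  0.0133 -0.0245] 0.024279980047337356
se [ 0.6424 -0.0207  0.0087  0.0155] 0.06383634448165794
se [ 0.6424 -0.0207  0.0087  0.0155] 0.06383634448165794
[[0.505, -0.424], [0.47, -0.393]]
t 20.68 pos [0.4045 0.4102 0.237 ] yaw 0.3 F [0.9 0.  0.3] w 0.0852 g 0.0
row [np.float64(0.471), np.float64(0.8642), np.float64(0.0744), np.float64(-0.7549)] rows needed 7.896665581921958 8.465621381609859
```

The tray stands level on the mat at (0.488, 0.410), 3 mm from its middle. Now the straightedge.

>>> {"method": "play_rows", "body": {"motion": [[0.05, 0.09, 0, -0.08], [0.1, 0.18, 0, -0.16], [0.15, 0.28, 0, -0.24], [0.2, 0.38, 0, -0.32], [0.25, 0.48, 0.0, -0.4]]}}

```text
time_s: 21.3
eef_pos: [0.5315, 0.1693, 0.2378]
orientation: [[0.661, 0.751, -0.0], [0.751, -0.661, -0.0], [-0.0, -0.0, -1.0]]
force: [1.5, 0.3, -0.9]
gripper_width: 0.0852
grasp_force: 0.0
```

```bash
python3 go.py .6424 -.0207 .13 90.9
```

```text
t 21.3 pos [0.5315 0.1693 0.2378] yaw 48.6 F [ 1.5  0.3 -0.9] w 0.0852 g 0.0
row [np.float64(-0.1386), np.float64(0.4176), np.float64(0.2154), np.float64(-0.3522)] rows needed 3.919367134625797 3.9496940884895357
```

>>> {"method": "play_rows", "body": {"motion": [[-0.03, 0.1, 0.03, -0.08], [-0.07, 0.2, 0.08, -0.16], [-0.1, 0.3, 0.14, -0.24], [-0.139, 0.39, 0.2, -0.32], [-0.139, 0.418, 0.215, -0.352]]}}

```text
time_s: 21.92
eef_pos: [0.6405, -0.0224, 0.1273]
orientation: [[-0.011, 1.0, -0.004], [1.0, 0.011, 0.0], [0.0, -0.004, -1.0]]
force: [0.2, 0.6, 0.5]
gripper_width: 0.0856
grasp_force: 0.0
```

>>> {"method": "play_rows", "body": {"motion": [[0, 0, 0, 0], [0, 0, 0, 0]]}}

```text
time_s: 22.18
eef_pos: [0.6408, -0.0192, 0.1312]
orientation: [[-0.009, 1.0, 0.0], [1.0, 0.009, 0.0], [0.0, 0.0, -1.0]]
force: [-0.6, 0.1, -0.3]
gripper_width: 0.0856
grasp_force: 0.0
```

```bash
python3 - <<'E'
from h import *
from go import go
S=np.load("S.npy",allow_pickle=True).item()
o=telemetry.get_obs();p=vision.capture("wrist");Rt=camRt(p,o)
q0=S["straightedge"]
m=vision.masks_of("straightedge",p);print([(x["confidence"],x["centre"],x["pixels"].sum()) for x in m],proj(p,q0[None,:3],Rt))
mm=m[0]["pixels"].astype(float)
q,c=fit("straightedge",[(p,mm,Rt)],[*q0[:2],.01,q0[3]],(0,1,3));print(q.round(4),c)
go(q[0],q[1],.03,np.degrees(q[3])+90)
E
```

```text
[] [[274.99123964 196.16278205]]Traceback (most recent call last):
  File "<stdin>", line 7, in <module>
IndexError: list index out of range
```

>>> {"method": "play_rows", "body": {"motion": [[0, 0.003, 0.07, 0], [0, 0.003, 0.14, 0], [0, 0.003, 0.185, 0], [0, 0.003, 0.2, 0], [0, 0.003, 0.2, 0]]}}

```text
time_s: 22.9
eef_pos: [0.6428, -0.0197, 0.0315]
orientation: [[-0.01, 1.0, 0.001], [1.0, 0.01, -0.0], [-0.0, 0.001, -1.0]]
force: [0.1, -0.3, 0.3]
gripper_width: 0.0855
grasp_force: 0.0
```

>>> {"method": "play_rows", "body": {"motion": [[0, 0, 0, 0], [0, 0, 0, 0], [0, 0, 0, 0], [0, 0, 0, 0], [0, 0, 0, 0]], "claw": 1, "grip_force": 60}}

```text
time_s: 23.52
eef_pos: [0.6426, -0.0198, 0.0312]
orientation: [[-0.01, 1.0, 0.0], [1.0, 0.01, -0.0], [-0.0, 0.0, -1.0]]
force: [-2.9, -0.9, 5.0]
gripper_width: 0.011
grasp_force: 58.8
```

>>> {"method": "play_rows", "body": {"motion": [[0, 0, -0.01, 0], [0, 0, -0.03, 0], [0, 0, -0.06, 0], [0, 0, -0.08, 0], [0, 0, -0.08, 0]]}}

```text
time_s: 24.15
eef_pos: [0.643, -0.0199, 0.0721]
orientation: [[-0.01, 1.0, 0.002], [1.0, 0.01, -0.0], [-0.0, 0.002, -1.0]]
force: [-1.2, -0.4, -3.6]
gripper_width: 0.0111
grasp_force: 58.7
```

```bash
cat > se.py <<'E'
from h import *
S=np.load("S.npy",allow_pickle=True).item()
o=telemetry.get_obs();P=o["eef_pos"];R=o["orientation"];yaw=np.arctan2(R[1,0],R[0,0])-np.pi/2
print("t",o["time_s"],P.round(4),"yaw",yaw.round(4),o["force"].round(1),o["gripper_width"],o["grasp_force"])
B=S["board"];e=B[:3]+R3(B[3])@[-.11,0,0];e[2]=0
v=[]
for n in("top","side"):
    p=vision.capture(n);Rt=camRt(p)
    m=mask("straightedge",p,proj(p,(P-[0,0,.0])[None],Rt)[0])
    if m is None: print(n,"miss");continue
    v.append((p,m["pixels"].astype(float),Rt))
for vs in ([v] if len(v)>1 else [])+[[x] for x in v]:
    q,c=fit("straightedge",vs,[P[0],P[1],P[2]-.02,yaw]);
    rel=R3(B[3]).T@(q[:3]-e);print("se",q.round(4),round(c,3),"rel edge",rel.round(4),"dyaw",(q[3]-B[3]).round(4),"minus tcp",(q[:3]-P).round(4))
print("edge",e.round(4),B[3])
E
python3 se.py; python3 go.py .5637 -.011 .07 96.9
```

```text
t 24.15 [ 0.643  -0.0199  0.0721] yaw 0.0097 [-1.2 -0.4 -3.6] 0.01112051082066546 58.650907979154
se [ 0.67   -0.0685 -0.0067 -0.0434] 3.323 rel edge [ 0.0775 -0.0707 -0.0067] dyaw -0.164 minus tcp [ 0.027  -0.0486 -0.0788]
se [ 1.9546 -0.3014 -4.5586 -0.1302] 0.851 rel edge [ 1.3247 -0.4565 -4.5586] dyaw -0.2508 minus tcp [ 1.3116 -0.2815 -4.6308]
se [ 0.6454 -0.0272  0.0422  0.0081] 0.122 rel edge [ 0.058  -0.0268  0.0422] dyaw -0.1125 minus tcp [ 0.0024 -0.0073 -0.0299]
edge [ 0.5846 -0.0076  0.    ] 0.1205834988011293
t 24.35 pos [ 0.6422 -0.0198  0.0702] yaw 90.6 F [ 0.7  0.3 -3.4] w 0.0111 g 58.6
row [np.float64(0.0191), np.float64(-0.1568), np.float64(0.0005), np.float64(-0.0529)] rows needed 1.2640192265089 0.5927381629168731
```

>>> {"method": "play_rows", "body": {"motion": [[0.005, -0.04, 0, -0.01], [0.01, -0.08, 0, -0.025], [0.015, -0.12, 0, -0.04], [0.019, -0.15, 0, -0.053], [0.019, -0.157, 0, -0.053]]}}

```text
time_s: 24.98
eef_pos: [0.5633, -0.011, 0.0708]
orientation: [[-0.121, 0.993, 0.0], [0.993, 0.121, -0.0], [-0.0, 0.0, -1.0]]
force: [-0.7, -0.1, -4.1]
gripper_width: 0.0114
grasp_force: 58.8
```

>>> {"method": "play_rows", "body": {"motion": [[0, 0, 0.02, 0], [0, 0, 0.05, 0], [0, 0, 0.07, 0], [0, 0, 0.085, 0], [0, 0, 0.085, 0]]}}

```text
time_s: 25.6
eef_pos: [0.5636, -0.011, 0.0275]
orientation: [[-0.12, 0.993, -0.001], [0.993, 0.12, 0.0], [0.0, -0.001, -1.0]]
force: [-0.5, 0.3, -3.6]
gripper_width: 0.0111
grasp_force: 58.8
```

```bash
python3 se.py; python3 go.py .5637 -.011 .0215 96.9
```

```text
t 25.6 [ 0.5636 -0.011   0.0275] yaw 0.1207 [-0.5  0.3 -3.6] 0.011096914508552262 58.780376320819414
se [ 0.5732 -0.0373 -0.0234  0.1186] 1.954 rel edge [-0.0149 -0.0281 -0.0234] dyaw -0.002 minus tcp [ 0.0095 -0.0262 -0.0509]
se [ 0.6155 -0.045  -0.2667  0.1183] 0.848 rel edge [ 0.0262 -0.0409 -0.2667] dyaw -0.0023 minus tcp [ 0.0518 -0.034  -0.2942]
se [ 0.6364 -0.1532 -0.1654  0.1096] 0.248 rel edge [ 0.0339 -0.1508 -0.1654] dyaw -0.011 minus tcp [ 0.0728 -0.1422 -0.1929]
edge [ 0.5846 -0.0076  0.    ] 0.1205834988011293
t 25.8 pos [ 0.5642 -0.0111  0.0288] yaw 96.9 F [ 0.2  0.4 -3.4] w 0.011 g 58.8
row [np.float64(0.0003), np.float64(-0.0009), np.float64(0.0146), np.float64(0.0001)] rows needed 0.1168028668234303 0.0015736367693917539
```

>>> {"method": "play_rows", "body": {"motion": [[0, 0, 0.005, 0], [0, 0, 0.01, 0], [0, 0, 0.012, 0], [0, 0, 0.012, 0]]}}

```text
time_s: 26.3
eef_pos: [0.5638, -0.0111, 0.0222]
orientation: [[-0.12, 0.993, -0.0], [0.993, 0.12, -0.0], [0.0, -0.0, -1.0]]
force: [-0.6, -0.9, -2.7]
gripper_width: 0.0114
grasp_force: 58.8
```

>>> {"method": "play_rows", "body": {"motion": [[0, 0.004, 0, 0], [0, 0.008, 0, 0], [0, 0.012, 0, 0], [0, 0.012, 0, 0]]}}

```text
time_s: 26.8
eef_pos: [0.57, -0.0103, 0.0223]
orientation: [[-0.12, 0.993, -0.0], [0.993, 0.12, -0.0], [0.0, -0.0, -1.0]]
force: [0.6, -0.5, -3.4]
gripper_width: 0.0111
grasp_force: 58.8
```

>>> {"method": "play_rows", "body": {"motion": [[0, 0.0, 0.002, 0], [0, 0.003, 0.002, 0], [0, 0.003, 0.002, 0]]}}

```text
time_s: 27.18
eef_pos: [0.5714, -0.0102, 0.0213]
orientation: [[-0.12, 0.993, 0.0], [0.993, 0.12, -0.0], [-0.0, 0.0, -1.0]]
force: [0.1, 0.9, -2.5]
gripper_width: 0.0114
grasp_force: 58.9
```

>>> {"method": "play_rows", "body": {"motion": [[0, 0.002, 0.001, 0], [0, 0.003, 0.001, 0], [0, 0.003, 0.001, 0]]}}

```text
time_s: 27.55
eef_pos: [0.5728, -0.01, 0.0216]
orientation: [[-0.12, 0.993, -0.0], [0.993, 0.12, -0.0], [-0.0, -0.0, -1.0]]
force: [-7.1, -0.7, 7.9]
gripper_width: 0.0114
grasp_force: 60.3
```

>>> {"method": "play_rows", "body": {"motion": [[0, 0.002, 0.0, 0], [0, 0.003, 0.0, 0], [0, 0.003, 0.0, 0]]}}

```text
time_s: 27.92
eef_pos: [0.5738, -0.0099, 0.0218]
orientation: [[-0.12, 0.993, -0.001], [0.993, 0.12, -0.0], [-0.0, -0.001, -1.0]]
force: [-12.2, -0.2, 13.5]
gripper_width: 0.0111
grasp_force: 61.2
```

```bash
python3 - <<'E'
from rig import telemetry
o=telemetry.get_obs();print(o["force"],o["moment"],o["eef_pos"],o["orientation"][:,0])
E
```

```text
[-12.20872225  -0.23253611  13.53241387] [-0.16635926  2.45149864 -0.04691944] [ 0.5738456  -0.00991001  0.02176039] [-1.20457499e-01  9.92718485e-01 -3.56570882e-05]
```

Firm contact with the edge (fx −12 N and almost no yaw moment, so both ends bear evenly). I ease off a hair and release.

>>> {"method": "play_rows", "body": {"motion": [[0, -0.003, 0.0, 0], [0, -0.003, 0.0, 0]]}}

```text
time_s: 28.18
eef_pos: [0.5728, -0.01, 0.0215]
orientation: [[-0.12, 0.993, -0.0], [0.993, 0.12, -0.0], [-0.0, -0.0, -1.0]]
force: [-6.7, -1.2, 7.0]
gripper_width: 0.0111
grasp_force: 60.2
```

>>> {"method": "play_rows", "body": {"motion": [[0, 0, 0, 0], [0, 0, 0, 0], [0, 0, 0, 0], [0, 0, 0, 0]], "claw": 0}}

```text
time_s: 28.68
eef_pos: [0.5729, -0.01, 0.0208]
orientation: [[-0.12, 0.993, 0.0], [0.993, 0.12, 0.0], [-0.0, 0.0, -1.0]]
force: [0.0, -0.3, -0.1]
gripper_width: 0.0824
grasp_force: 0.0
```

>>> {"method": "play_rows", "body": {"motion": [[0, 0, -0.06, 0], [0, 0, -0.15, 0], [0, 0, -0.25, 0], [-0.1, -0.05, -0.33, 0], [-0.2, -0.1, -0.35, 0]]}}

```text
time_s: 29.3
eef_pos: [0.5355, -0.116, 0.1985]
orientation: [[-0.122, 0.992, 0.003], [0.992, 0.122, -0.001], [-0.001, 0.003, -1.0]]
force: [0.9, -0.6, -0.6]
gripper_width: 0.0855
grasp_force: 0.0
```

```bash
python3 - <<'E'
from h import *
S=np.load("S.npy",allow_pickle=True).item();B=S["board"];e=B[:3]+R3(B[3])@[-.11,0,0];e[2]=0
o=telemetry.get_obs();print(o["time_s"],o["eef_pos"])
ims=[]
for n in("top","side","wrist"):
    o=telemetry.get_obs();p=vision.capture(n);Rt=camRt(p,o);c=proj(p,np.array([[.57,-.009,.01]]),Rt)[0]
    m=mask("straightedge",p,c)
    k=np.clip(c.astype(int)-[133,100],0,[294,220]);
    ims.append(cv2.resize(p["image"][k[1]:k[1]+200,k[0]:k[0]+266],(399,300),interpolation=cv2.INTER_CUBIC))
    if m is None: print(n,"miss");continue
    q,c=fit("straightedge",[(p,m["pixels"].astype(float),Rt)],[.57,-.009,0,.12],(0,1,3));print(n,q.round(4),round(c,3),"rel",(R3(B[3]).T@(q[:3]-e)).round(4),"dyaw",(q[3]-B[3]).round(4))
ims.append(ims[0]*0)
cv2.imwrite("pics/f1.png",np.vstack([np.hstack(ims[:2]),np.hstack(ims[2:])])[...,::-1])
E
```

```text
29.3 [ 0.53545166 -0.11598009  0.19847412]
top [ 0.5712 -0.005   0.      0.1225] 0.347 rel [-0.013   0.0042  0.    ] dyaw 0.0019
side [ 0.5718 -0.0156  0.      0.1317] 0.107 rel [-0.0137 -0.0064  0.    ] dyaw 0.0112
wrist [ 0.5705 -0.0095  0.      0.1226] 0.04 rel [-0.0142 -0.0002  0.    ] dyaw 0.0021
```

View pics/f1.png

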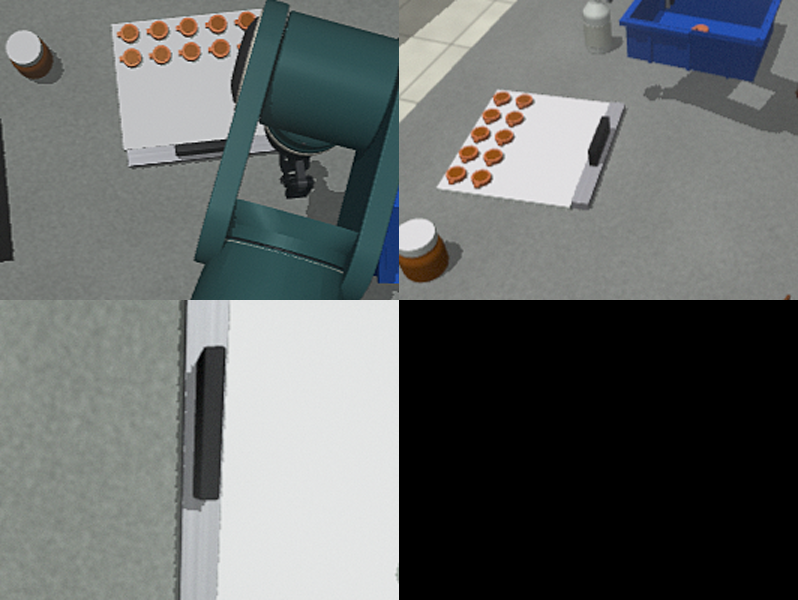

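The wrist view shows the bar butted against the board edge with no gap (fit −14.2 mm, yaw 2 mrad off), and nothing is being touched. I hand in.

```bash
python3 -c "
from rig import finish_job
print(finish_job())"
```

```text
the job is handed in; nothing more can be done
None
```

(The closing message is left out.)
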